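Move the work lamp to the other folding hook

ROBOT

A 6-joint arm with a two-finger parallel gripper is mounted at the origin on a cart in front of the work surface, level with it; the furniture and walls round the work are solid. World frame = base frame: x ahead of the robot, y to its left, z up, the work surface at z = 0. Lengths are in mm, angles in rad, forces in N, time in s.
With the tool pointing down it reaches from about 275 to 750 mm from the base axis. Payload 10.2 kg.
Tool frame: the origin (TCP) lies midway between the tips of the shut fingers; the grasp point (between the pads) lies 19 mm behind it; x points along the fingers, y is the direction in which the jaws open and shut, and the axes are right-handed (so a half turn about x gives the same grasp; the last joint's range is limited). The gripper opens to 85 mm and grips with 20 to 120 N. Pads are 22 mm wide; open, the fingers measure 114 mm over their backs; the gripper's body (76 mm by 85 mm) begins 54 mm behind the grasp point. The pads swing forward as they close: fully open they stand 13 mm farther back than shut.
Start: joints at [-1.496, 0.313, 1.498, -0, 1.331, -0.223], TCP at [154.031, -501.902, 231.294] pointing down, gripper open.
Joint ranges: [-2.94, 2.94], [-0.97, 2.17], [0.19, 2.56], [-1.23, 4.37], [0.02, 3.11], [-2.88, 2.88]. Speed limits (rad/s): [2.39, 2.39, 3.01, 3.14, 3.14, 3.14].

INTERFACE

Orientations are given as a unit quaternion [w, x, y, z].
In Python, from rig import sense, capture, get_calibration, finish_job gives the robot as it stands.
- The arm moves only by the tool jog_arm, never from a script. Its argument "increments" is a list of rows, each an object of numbers: "rx", "ry", "rz": the turn, a rotation vector about the tool's x, y, z in rad; "x", "y", "z": the shift along the tool's x, y, z in mm; "hand": the finger opening in mm, from 0 to 85.4. A call has 1 to 5 rows; each row shifts and turns the commanded pose from where the row before left it, along the tool's axes as they then stand; what a row does not reach is not made up. A row lasts 1/8 s, in which the tool goes at most 62.5 mm and 10.7 degrees, less where a joint would pass 70% of its speed; a pose out of reach is approached as far as the arm can. A call with a gripper value outside its range is refused whole. The fingers move at their own pace and stop on an object; "force" is the grip in N (left out, the last holds). Time passes only in rows, so rows that do not move let the fingers close. It gives the time, the measured TCP pose, the force and the opening at its end, in the units of the state.
- sense(): the state, without advancing time (a new reading comes with each control period).
- capture(name): name is "scene" or "top" or "wrist"; returns the picture (480x640x3 uint8, red, green, blue); there is no depth.
- get_calibration(name): a dict with "camera_matrix" (3x3 intrinsics, pixels), "R" (3x3) and "t" (3): a world point X has camera coordinates R X + t; the wrist camera has in their place "T_tool_cam" (4x4, takes a point from camera to tool coordinates, whose origin is the TCP and whose axes are the tool frame's). Camera axes: x right, y down, z forward; pixel columns grow to the right and rows downward; lengths in mm; the calibration is good to about 2 mm. A picture is of the moment at which its call begins: read the wrist's pose just before it. get_calibration takes no time and is no camera call.
- finish_job(): hands the job in, once; it reports no verdict.
The state is a dict: "time_s": time; "joints": joint angles; "dq": joint speeds; "tau": joint torques, N m; "eef_pos": TCP position; "ee_rot": TCP orientation; "force": force on the tool from outside, world axes, zero at the start; "wrist_torque": the same for the moment, N m; "grip_width": opening from 0.0 (shut) to 1.0 (fully open).
Only numpy, scipy, OpenCV 4.12 (cv2) and the standard library are available. Lean on these libraries where they do the work, as an engineer would, in place of code of your own. Each camera call takes 0.05 s, during which the arm holds its last target.

TASK

The work lamp hangs on one of two swing-out hooks. Swing the other, folded hook fully out, move the lamp over to it so that it hangs there freely by its handle, then fold the emptied hook flat against its board again. Do not drop the lamp.

Things in the scene. Friction and masses are not known exactly. Their poses are not given: they have to be found in the camera images.
- lamp: LED work lamp, 0.25 kg: white cylinder with black rims, 66 mm across, under a yellow arch handle (62 wide, top bar 10 thick, 16 along x) with a ribbed 24 x 24 mm grip block on top, z 10 to 47 mm. Origin: middle of the top bar's underside, which rests on the hook; z up, y across the arch. Opening 46 wide (y), z -64 to 0, the hook passes through along x; foot at z -144.
- full_stand: Fixed upright board whose red hook holds the lamp at the start. Origin on the table under the board's middle; front faces -x, y along the board, z up. Board 12 mm thick, 170 wide, top edge at z 180; foot plate x -45 to 95, 10 high. The hook's vertical hinge pin is at x -22, y -55 mm (hinge knuckle 20 mm across, bracket below it up to z 190).
- free_stand: The other fixed board, with an empty red hook that is folded at the start; same build, frame and sizes as full_stand.
- full_hook (a joint): Angle of full_stand's hook, rad: 0 folded along the stand's +y, 1.571 (stop) square out to its -x; counterclockwise from above. Bar 10 mm thick, z 190 to 206 (above the board's top edge), 115 long from the pin, last 10 mm a lip up to z 220; the lamp sits 25 to 90 mm from the pin. Stiff hinge (0.12 N m): push it sideways with closed fingers, it stays where left.
- free_hook (a joint): Angle of free_stand's hook; same bar and meaning as full_hook.

How it is judged (in metres and radians):
On the way, in this order (a step that is already met when the one before it is completed fails the run):
1. the folded hook is swung out (past 1.3 rad) (value of joint free_hook above 1.3 rad), for 0.2 s.
2. the lamp hangs on that hook, let go (value of joint free_hook above 1.25 rad and contact force between lamp and free_stand above 0.8 N and contact force between lamp and the fingers below 0.2 N and x of lamp in the frame of free_stand between -0.135 and -0.03 m and height (world z) of lamp above 0.195 m and angle between lamp's own z axis and vertical below 0.35 rad), for 0.2 s.
3. the emptied hook is folded flat (below 0.2 rad) (value of joint full_hook below 0.2 rad), for 0.2 s.
At the end, for the whole second after the job is handed in: The lamp hangs by its handle on the hook that was folded at the start (handle on the bar between pin and lip, origin 195 to 230 mm above the table, tilted less than 20 degrees, at rest, not held); that hook stands out past 1.25 rad; the other hook is folded to less than 0.2 rad (value of joint free_hook above 1.25 rad and value of joint full_hook below 0.2 rad and contact force between lamp and free_stand above 0.8 N and x of lamp in the frame of free_stand between -0.135 and -0.03 m and height (world z) of lamp between 0.195 and 0.23 m and angle between lamp's own z axis and vertical below 0.35 rad and linear speed of lamp below 0.05 m/s); the robot touches nothing.
It fails at once if the lamp is dropped or knocked over (height (world z) of lamp below 0.12 m or angle between lamp's own z axis and vertical above 1 rad).
It also fails if it takes over 64 s, if anything falls off the work surface, if the arm or the gripper's body presses on something with over 40 N, if the wrist force passes 120 N, or if a joint passes its speed limit or range.

## Working session

There is one attempt and no reset: what is moved stays moved. The work goes in short steps, Python scripts to look and compute and a tool call to move; the robot and the scene stay as the last step left them, time stands still between calls to the robot, and variables do not carry over. Pictures are saved under pics/ and viewed, and the job is handed in when it is done.

Besides the shell and the picture viewer there is one more tool, called after ">>>" by a JSON object that holds its "op" and its "data", one argument or row to a line. jog_arm: Moves the arm, as the interface text tells. Its arguments: {"type":"object","properties":{"increments":{"type":"array","items":{"type":"object","properties":{"rx":{"type":"number"},"ry":{"type":"number"},"rz":{"type":"number"},"x":{"type":"number"},"y":{"type":"number"},"z":{"type":"number"},"hand":{"type":"number"}}}},"force":{"type":"number"}},"required":["increments"]}

```bash
mkdir -p pics; ls
python3 - <<'E'
from rig import *
import cv2,numpy as np
np.set_printoptions(suppress=True,precision=4)
s=sense();print(s)
for n in ["scene","top","wrist"]:
    c=get_calibration(n);print(n,c)
    cv2.imwrite(f"pics/{n}0.png",capture(n)[:,:,::-1])
E
```

```text
pics
{'time_s': 0.0, 'joints': array([-1.4964,  0.3134,  1.4985, -0.    ,  1.331 , -0.2234]), 'dq': array([-0.0011,  0.001 ,  0.001 ,  0.0009, -0.0005, -0.001 ]), 'tau': array([  0.0003, -41.2265, -25.9744,  -0.0001,   0.0041,  -0.    ]), 'eef_pos': array([ 154.0088, -501.6088,  230.7218]), 'ee_rot': array([ 0.1044,  0.6993,  0.1054, -0.6993]), 'force': array([-0.5619, -1.0524, -0.4193]), 'wrist_torque': array([ 0.0563, -0.0767, -0.0416]), 'grip_width': 0.9998593417131751}
scene {'camera_matrix': array([[438.738 ,   0.    , 317.929 ],
       [  0.    , 438.738 , 238.5087],
       [  0.    ,   0.    ,   1.    ]]), 'R': array([[-0.7911, -0.6112, -0.0239],
       [-0.3497,  0.484 , -0.8021],
       [ 0.5019, -0.6262, -0.5966]]), 't': array([447.2128, 326.4964, 621.7148])}
top {'camera_matrix': array([[578.674 ,   0.    , 316.0415],
       [  0.    , 578.674 , 243.9991],
       [  0.    ,   0.    ,   1.    ]]), 'R': array([[-0.0027, -1.    ,  0.0012],
       [-0.9991,  0.0026, -0.0412],
       [ 0.0412, -0.0013, -0.9991]]), 't': array([  -6.3668,  574.6762, 1168.9428])}
wrist {'camera_matrix': array([[361.0411,   0.    , 318.6851],
       [  0.    , 361.0411, 240.283 ],
       [  0.    ,   0.    ,   1.    ]]), 'T_tool_cam': array([[  -0.0016,   -0.3204,    0.9473, -143.0485],
       [   1.    ,   -0.0005,    0.0015,   -0.1849],
       [   0.    ,    0.9473,    0.3204,  -82.5857],
       [   0.    ,    0.    ,    0.    ,    1.    ]])}
```

View pics/scene0.png

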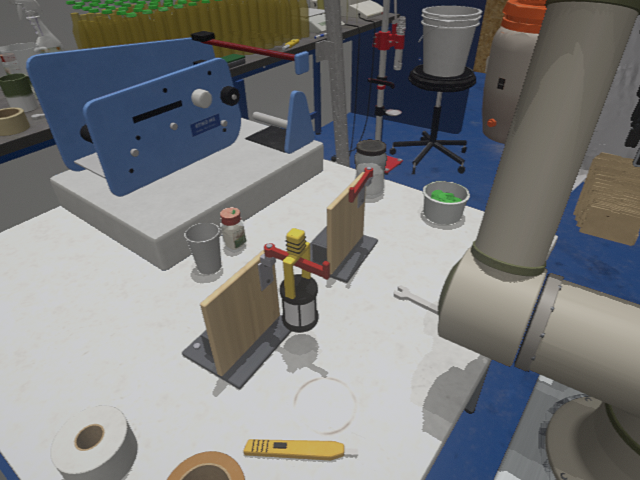

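View pics/top0.png

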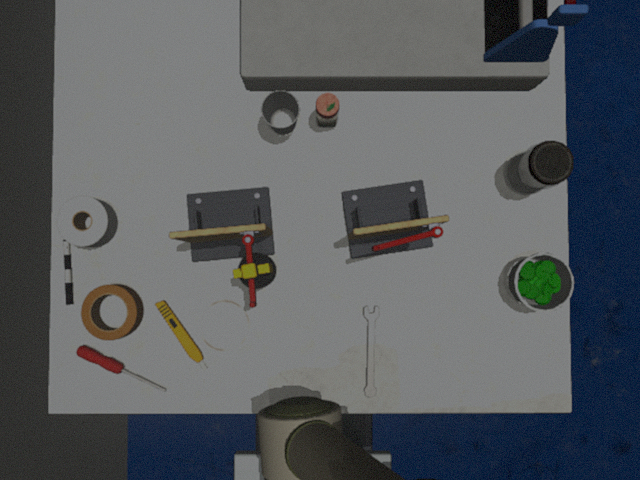

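View pics/wrist0.png

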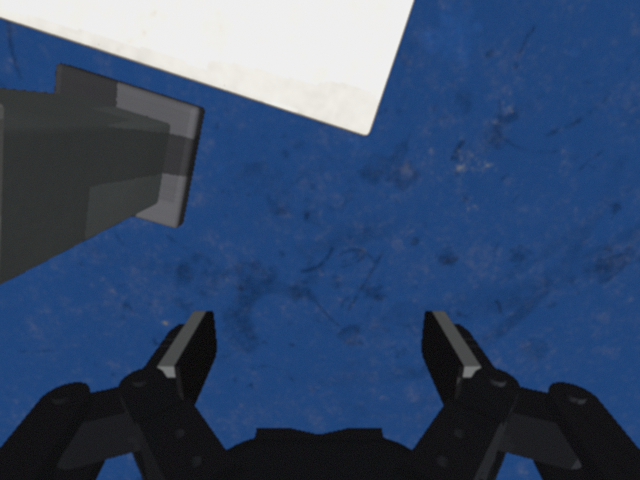

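The top view shows the full stand on the left (pin about (248,240), hook out, lamp grip about (252,270)). The free stand is on the right (pin about (438,232), folded hook tip about (376,248)). I'll measure these points next.

```bash
cat > h.py <<'E'
from rig import *
import cv2,numpy as np
np.set_printoptions(suppress=True,precision=3)
def ray(n,uv):
    c=get_calibration(n);K,R,t=c["camera_matrix"],c["R"],c["t"]
    d=R.T@np.linalg.inv(K)@np.array([uv[0],uv[1],1.]);return -R.T@t,d
def onz(n,uv,z):
    o,d=ray(n,uv);return o+d*(z-o[2])/d[2]
def proj(n,X):
    c=get_calibration(n);p=c["camera_matrix"]@(c["R"]@np.array(X,float)+c["t"]);return p[:2]/p[2]
def comps(m,amin=30):
    n,l,s,c=cv2.connectedComponentsWithStats(m.astype(np.uint8)*255)
    return [(s[i],c[i],l==i) for i in range(1,n) if s[i][4]>amin]
E
python3 - <<'E'
from h import *
im=cv2.imread("pics/top0.png");hsv=cv2.cvtColor(im,cv2.COLOR_BGR2HSV)
H,S,V=cv2.split(hsv)
red=((H<6)|(H>174))&(S>150)&(V>60)
yel=(H>20)&(H<35)&(S>170)&(V>90)
wood=(H>12)&(H<28)&(S>60)&(S<170)&(V>100)
for nm,m,z in (("red",red,206),("yel",yel,257),("wood",wood,180)):
    for s,c,mm in comps(m):
        p=np.argwhere(mm)[:,::-1].astype(np.float32)
        b=cv2.boxPoints(cv2.minAreaRect(p))
        print(nm,s,c,"ctr",onz("top",c,z)[:2]);print([onz("top",q,z)[:2].round(1).tolist() for q in b], b.tolist())
cv2.imwrite("pics/topc.png",cv2.resize(im[170:310,160:460],None,fx=2.6,fy=2.6,interpolation=cv2.INTER_CUBIC))
E
```

```text
red [373 227  70  24 368] [407.84  239.065] ctr [ 574.661 -164.235]
[[571.1, -102.2], [597.4, -220.8], [581.2, -224.2], [555.0, -105.7]] [[371.4840087890625, 241.23631286621094], [440.81146240234375, 225.69740295410156], [442.92352294921875, 235.1205596923828], [373.5960693359375, 250.6594696044922]]
red [242 235  12  28 164] [248.323 248.543] ctr [559.206 107.769]
[[582.3, 118.6], [582.3, 99.8], [536.3, 99.8], [536.3, 118.5]] [[242.0, 235.0], [253.0, 235.0], [253.0, 262.0], [242.0, 262.0]]
red [248 279   7  28 131] [251.756 291.74 ] ctr [485.771 101.782]
[[506.9, 108.6], [507.8, 98.6], [462.1, 94.6], [461.2, 104.5]] [[247.7636260986328, 279.28143310546875], [253.63230895996094, 278.7711181640625], [255.97752380371094, 305.7410888671875], [250.1088409423828, 306.25140380859375]]
red [ 77 346  46  27 463] [ 99.201 359.248] ctr [372.673 359.359]
[[381.8, 399.3], [398.3, 391.7], [364.2, 318.5], [347.7, 326.2]] [[75.64290618896484, 353.8951110839844], [80.26660919189453, 344.0312194824219], [123.30904388427734, 364.2073669433594], [118.68534088134766, 374.0712585449219]]
yel [234 263  23
[... 1218 characters left out ...]
44 164.459]
[[589.5, 250.2], [605.4, 83.6], [594.3, 82.6], [578.4, 249.0]] [[168.70086669921875, 231.9423065185547], [263.8662109375, 222.6326446533203], [264.4844970703125, 228.9525909423828], [169.31915283203125, 238.2622528076172]]
wood [  81  285   55   55 1092] [109.32  311.371] ctr [451.306 352.456]
[[497.2, 402.4], [497.0, 308.2], [403.4, 307.3], [403.6, 401.1]] [[81.0, 285.0], [135.0, 285.0], [135.0, 339.0], [81.0, 339.0]]
wood [165 319  38  44  59] [181.22  342.627] ctr [396.88 226.97]
[[429.0, 265.0], [437.8, 255.5], [368.5, 190.7], [359.7, 200.2]] [[159.44931030273438, 324.1343994140625], [165.0, 319.0], [202.03738403320312, 359.0404052734375], [196.4866943359375, 364.1748046875]]
```

View pics/topc.png

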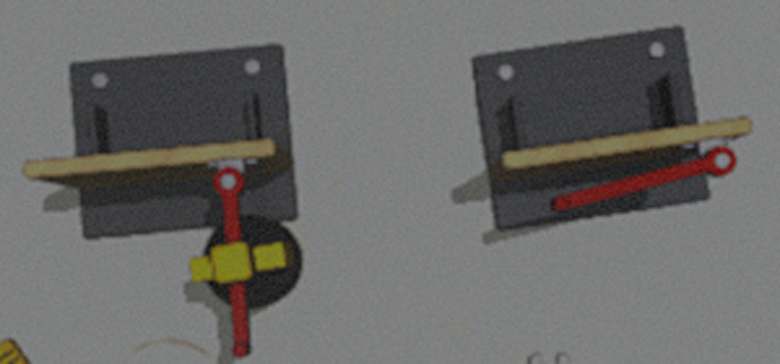

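```bash
cat >> h.py <<'E'
from scipy.spatial.transform import Rotation as Ro
def pose():
    s=sense();q=s["ee_rot"];return s["eef_pos"],Ro.from_quat(q[[1,2,3,0]]),s
def down(phi): # tool x down, tool y horizontal at heading phi, z = x cross y
    y=np.array([np.cos(phi),np.sin(phi),0]);x=np.array([0,0,-1.]);return Ro.from_matrix(np.c_[x,y,np.cross(x,y)])
def rows(wps,start=None):
    """wps: list of (xyz,phi); per-row increments, printed"""
    p,r,_=pose()
    if start: p,r=np.array(start[0],float),down(start[1])
    for X,phi in wps:
        R2=down(phi);d=r.inv().apply(np.array(X,float)-p);w=(r.inv()*R2).as_rotvec()
        print("x %.0f y %.0f z %.0f | rx %.2f ry %.2f rz %.2f"%(*d,*w)); p,r=np.array(X,float),R2
psiF=0.141; psiL=0.095
def d(a,psi): h=np.pi/2+psi+a; return np.array([np.cos(h),np.sin(h)])
E
python3 - <<'E'
from h import *
p,r,s=pose();print(r.as_matrix())
y=r.as_matrix()[:,1];print("phi",np.arctan2(y[1],y[0]),s["joints"])
o=np.array([160,170])
for c in ((721,160),(228,181),(562,203),(240,350)):
    print(c,onz("top",np.array(c)/2.6+o,208))
print("lamp",onz("top",np.array((231,262))/2.6+o,253))
print("free ctr pred",(601.8,-157.8),"predpin",np.array((601.8,-157.8))+Ro.from_euler('z',psiF).apply([-22,-55,0])[:2])
print("full predpin",np.array((592,166.5))+Ro.from_euler('z',psiL).apply([-22,-55,0])[:2])
E
```

```text
[[-0.     0.293 -0.956]
 [ 0.001 -0.956 -0.293]
 [-1.    -0.001 -0.   ]]
phi -1.2729963174449934 [-1.496  0.313  1.498 -0.     1.331 -0.223]
(721, 160) [ 587.265 -214.233  208.   ]
(228, 181) [574.34  108.644 208.   ]
(562, 203) [ 559.357 -109.866  208.   ]
(240, 350) [464.099 100.587 208.   ]
lamp [521.592 101.404 253.   ]
free ctr pred (601.8, -157.8) predpin [ 587.748 -215.346]
full predpin [575.316 109.661]
```

Run:
```python
from h import *
print(proj("scene",(587.5,-215,206)),proj("scene",(559,-109,206)),proj("scene",(521.6,102.5,253)),proj("scene",(575,109,206)))
pin=np.array([587.5,-214.8])
def f(th,off,r=85): return pin+r*d(th,psiF)+off*d(th-np.pi/2,psiF)
s=f(.125,26);print(s)
p,r,_=pose()
W=[(np.r_[p[:2]+(s-p[:2])*k/10,260 if k>0 else 260],-1.305) for k in range(1,11)]
rows(W)
W=[(np.r_[s,190],-1.305)]+[(np.r_[f(t,16 ),190],-1.43+t) for t in np.linspace(.125,1.525,11)]
print("swing");rows(W,((*s,260),-1.305))
```

```text
[369.42  168.429] [352.455 193.473] [295.537 232.427] [269.605 246.383]
[ 590.241 -125.955]
x -29 y -23 z -53 | rx 0.03 ry -0.00 rz 0.00
x -0 y -25 z -52 | rx 0.00 ry 0.00 rz 0.00
x -0 y -25 z -52 | rx 0.00 ry 0.00 rz 0.00
x -0 y -25 z -52 | rx 0.00 ry 0.00 rz 0.00
x -0 y -25 z -52 | rx 0.00 ry 0.00 rz 0.00
x -0 y -25 z -52 | rx 0.00 ry 0.00 rz 0.00
x -0 y -25 z -52 | rx 0.00 ry 0.00 rz 0.00
x -0 y -25 z -52 | rx 0.00 ry 0.00 rz 0.00
x -0 y -25 z -52 | rx 0.00 ry 0.00 rz 0.00
x -0 y -25 z -52 | rx 0.00 ry 0.00 rz 0.00
swing
x 70 y 0 z 0 | rx 0.00 ry 0.00 rz 0.00
x 0 y 0 z 10 | rx 0.00 ry 0.00 rz 0.00
x 0 y -1 z 12 | rx -0.14 ry 0.00 rz 0.00
x 0 y -1 z 12 | rx -0.14 ry 0.00 rz 0.00
x 0 y -1 z 12 | rx -0.14 ry 0.00 rz 0.00
x 0 y -1 z 12 | rx -0.14 ry 0.00 rz 0.00
x -0 y -1 z 12 | rx -0.14 ry 0.00 rz 0.00
x -0 y -1 z 12 | rx -0.14 ry 0.00 rz 0.00
x 0 y -1 z 12 | rx -0.14 ry 0.00 rz 0.00
x 0 y -1 z 12 | rx -0.14 ry 0.00 rz 0.00
x 0 y -1 z 12 | rx -0.14 ry 0.00 rz 0.00
x 0 y -1 z 12 | rx -0.14 ry 0.00 rz 0.00
```

>>> {"op": "jog_arm", "data": {
  "increments": [
    {"x":-30,"y":-23,"z":-40,"rx":0.03,"hand":0},
    {"y":-25,"z":-52},
    {"y":-25,"z":-52},
    {"y":-25,"z":-52},
    {"y":-25,"z":-52}
  ],
  "force": 40
}}

```text
schema error: expected keys rx, ry, rz, x, y, z, hand
```

>>> {"op": "jog_arm", "data": {
  "increments": [
    {"y":-25,"z":-52},
    {"y":-25,"z":-52},
    {"y":-25,"z":-52},
    {"y":-25,"z":-52},
    {"y":0,"z":0}
  ]
}}

```text
schema error: expected keys rx, ry, rz, x, y, z, hand
```

Run:
```python
from h import *
print(pose()[2])
rows([((590.2,-126,260),-1.305),((590.2,-126,190),-1.305)])
```

```text
{'time_s': 0.15, 'joints': array([-1.496,  0.313,  1.498, -0.   ,  1.331, -0.223]), 'dq': array([-0.002, -0.001, -0.002, -0.001,  0.   , -0.   ]), 'tau': array([  0.002, -41.237, -25.98 ,  -0.   ,   0.003,  -0.   ]), 'eef_pos': array([ 154.009, -501.713,  230.884]), 'ee_rot': array([ 0.105,  0.699,  0.105, -0.699]), 'force': array([ 0.24 , -0.266,  0.495]), 'wrist_torque': array([-0.019,  0.018, -0.035]), 'grip_width': 0.9975358549627765}
x -29 y -231 z -527 | rx 0.03 ry -0.00 rz 0.00
x 70 y 0 z 0 | rx 0.00 ry 0.00 rz 0.00
```

All keys are needed in every row.

>>> {"op": "jog_arm", "data": {
  "increments": [
    {"x":-30,"y":-23,"z":-40,"rx":0.03,"ry":0,"rz":0,"hand":0},
    {"x":0,"y":-25,"z":-52,"rx":0,"ry":0,"rz":0,"hand":0},
    {"x":0,"y":-25,"z":-52,"rx":0,"ry":0,"rz":0,"hand":0},
    {"x":0,"y":-25,"z":-52,"rx":0,"ry":0,"rz":0,"hand":0},
    {"x":0,"y":-25,"z":-52,"rx":0,"ry":0,"rz":0,"hand":0}
  ],
  "force": 40
}}

```text
time_s: 0.78
eef_pos: [360.8, -315.2, 261.2]
ee_rot: [-0.094, -0.701, -0.094, 0.701]
force: [-0.0, -1.5, 0.4]
grip_width: 0.001
```

>>> {"op": "jog_arm", "data": {
  "increments": [
    {"x":0,"y":-25,"z":-52,"rx":0,"ry":0,"rz":0,"hand":0},
    {"x":0,"y":-25,"z":-52,"rx":0,"ry":0,"rz":0,"hand":0},
    {"x":0,"y":-25,"z":-52,"rx":0,"ry":0,"rz":0,"hand":0},
    {"x":0,"y":-25,"z":-52,"rx":0,"ry":0,"rz":0,"hand":0},
    {"x":0,"y":0,"z":0,"rx":0,"ry":0,"rz":0,"hand":0}
  ]
}}

```text
time_s: 1.4
eef_pos: [535.4, -162.6, 260.5]
ee_rot: [-0.096, -0.7, -0.096, 0.701]
force: [-0.6, -0.6, 0.3]
grip_width: 0.003
```

Run:
```python
from h import *
s=pose()[2];print(s)
rows([((590.2,-126,260),-1.305),((590.2,-126,190),-1.305)])
```

```text
{'time_s': 1.4, 'joints': array([-0.504,  0.372,  1.34 ,  0.   ,  1.431,  0.794]), 'dq': array([-0.076, -0.032,  0.043, -0.02 , -0.003, -0.04 ]), 'tau': array([  2.784, -44.183, -27.779,   0.271,   0.018,   0.444]), 'eef_pos': array([ 535.412, -162.564,  260.462]), 'ee_rot': array([-0.096, -0.7  , -0.096,  0.701]), 'force': array([-0.6  , -0.622,  0.267]), 'wrist_torque': array([-0.023, -0.035, -0.009]), 'grip_width': 0.0026546844037028355}
x 0 y -20 z -63 | rx 0.01 ry 0.00 rz 0.00
x 70 y 0 z 0 | rx 0.00 ry 0.00 rz 0.00
```

>>> {"op": "jog_arm", "data": {
  "increments": [
    {"x":0,"y":-10,"z":-32,"rx":0,"ry":0,"rz":0,"hand":0},
    {"x":0,"y":-10,"z":-31,"rx":0,"ry":0,"rz":0,"hand":0},
    {"x":35,"y":0,"z":0,"rx":0,"ry":0,"rz":0,"hand":0},
    {"x":35,"y":0,"z":0,"rx":0,"ry":0,"rz":0,"hand":0},
    {"x":0,"y":0,"z":0,"rx":0,"ry":0,"rz":0,"hand":0}
  ]
}}

```text
time_s: 2.02
eef_pos: [587.8, -129.6, 189.1]
ee_rot: [-0.093, -0.699, -0.095, 0.703]
force: [1.1, -0.1, 0.2]
grip_width: 0.0
```

Run:
```python
from h import *
print(pose()[2]["force"])
rows([((590.2,-126,190),-1.305)])
im=np.hstack([capture("top")[170:310,320:460],capture("scene")[130:270,290:430]])[:,:,::-1]
cv2.imwrite("pics/a1.png",cv2.resize(im,None,fx=2.8,fy=2.8))
```

```text
[ 1.102 -0.093  0.179]
x -1 y -3 z -3 | rx 0.00 ry 0.00 rz 0.00
```

View pics/a1.png

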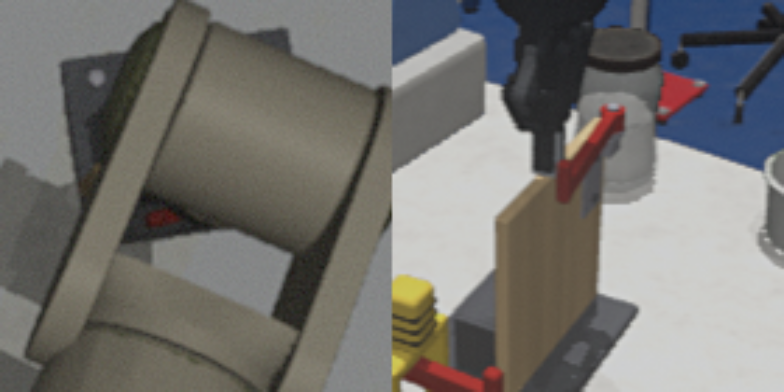

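The scene crop shows the closed fingers behind the folded bar, above the board's top edge. Next I'll swing the hook.

>>> {"op": "jog_arm", "data": {
  "increments": [
    {"x":0,"y":-2,"z":10,"rx":0,"ry":0,"rz":0,"hand":0},
    {"x":0,"y":-1,"z":12,"rx":-0.14,"ry":0,"rz":0,"hand":0},
    {"x":0,"y":-1,"z":12,"rx":-0.14,"ry":0,"rz":0,"hand":0},
    {"x":0,"y":-1,"z":12,"rx":-0.14,"ry":0,"rz":0,"hand":0},
    {"x":0,"y":-1,"z":12,"rx":-0.14,"ry":0,"rz":0,"hand":0}
  ]
}}

```text
time_s: 2.75
eef_pos: [534.9, -148.5, 192.9]
ee_rot: [0.287, 0.648, 0.285, -0.646]
force: [1.9, 1.4, 0.7]
grip_width: -0.0
```

Run:
```python
from h import *
print(pose()[2]["force"])
pin=np.array([587.5,-214.8])
def f(th,off,r=85): return pin+r*d(th,psiF)+off*d(th-np.pi/2,psiF)
rows([(np.r_[f(t,16 ),190],-1.43+t) for t in np.linspace(.685,1.525,7)])
im=np.hstack([capture("top")[170:310,320:460],capture("scene")[130:270,290:430]])[:,:,::-1]
cv2.imwrite("pics/a2.png",cv2.resize(im,None,fx=2.8,fy=2.8))
```

```text
[1.856 1.434 0.72 ]
x 3 y -1 z -3 | rx 0.01 ry -0.00 rz -0.00
x -0 y -1 z 12 | rx -0.14 ry 0.00 rz 0.00
x -0 y -1 z 12 | rx -0.14 ry 0.00 rz 0.00
x 0 y -1 z 12 | rx -0.14 ry 0.00 rz 0.00
x 0 y -1 z 12 | rx -0.14 ry 0.00 rz 0.00
x 0 y -1 z 12 | rx -0.14 ry 0.00 rz 0.00
x 0 y -1 z 12 | rx -0.14 ry 0.00 rz 0.00
```

View pics/a2.png

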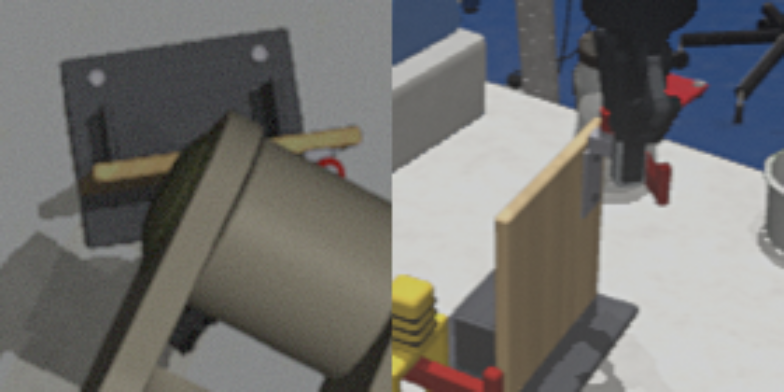

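The hook is moving with the fingers, with the lip visible at crop (657,180), and the contact force is about 2.3 N. I'll continue.

>>> {"op": "jog_arm", "data": {
  "increments": [
    {"x":1,"y":-1,"z":10,"rx":-0.14,"ry":0,"rz":0,"hand":0},
    {"x":1,"y":-1,"z":12,"rx":-0.14,"ry":0,"rz":0,"hand":0},
    {"x":0,"y":-1,"z":12,"rx":-0.14,"ry":0,"rz":0,"hand":0},
    {"x":0,"y":-1,"z":12,"rx":-0.14,"ry":0,"rz":0,"hand":0},
    {"x":0,"y":-1,"z":12,"rx":-0.14,"ry":0,"rz":0,"hand":0}
  ]
}}

```text
time_s: 3.48
eef_pos: [505.7, -197.1, 190.1]
ee_rot: [0.49, 0.51, 0.489, -0.51]
force: [1.7, 3.2, 1.4]
grip_width: 0.001
```

Run:
```python
from h import *
print(pose()[2]["force"])
pin=np.array([587.5,-214.8])
def f(th,off,r=85): return pin+r*d(th,psiF)+off*d(th-np.pi/2,psiF)
rows([(np.r_[f(t,16 ),190],-1.43+t) for t in np.linspace(1.385,1.525,2)])
```

```text
[1.742 3.233 1.391]
x 0 y -2 z -2 | rx 0.00 ry -0.00 rz -0.00
x 0 y -1 z 12 | rx -0.14 ry 0.00 rz 0.00
```

>>> {"op": "jog_arm", "data": {
  "increments": [
    {"x":0,"y":-1,"z":10,"rx":-0.14,"ry":0,"rz":0,"hand":0},
    {"x":0,"y":0,"z":0,"rx":0,"ry":0,"rz":0,"hand":0},
    {"x":0,"y":0,"z":3,"rx":0,"ry":0,"rz":0,"hand":0},
    {"x":0,"y":0,"z":0,"rx":0,"ry":0,"rz":0,"hand":0}
  ]
}}

```text
time_s: 3.98
eef_pos: [504.8, -210.1, 189.5]
ee_rot: [0.523, 0.476, 0.523, -0.476]
force: [-0.1, -0.7, 0.6]
grip_width: 0.0
```

Run:
```python
from h import *
p,r,s=pose();print(p,s["force"])
im=np.hstack([capture("top")[170:310,320:460],capture("scene")[130:270,290:430]])[:,:,::-1]
cv2.imwrite("pics/a3.png",cv2.resize(im,None,fx=2.8,fy=2.8))
```

```text
[ 504.827 -210.063  189.456] [-0.147 -0.716  0.553]
```

View pics/a3.png

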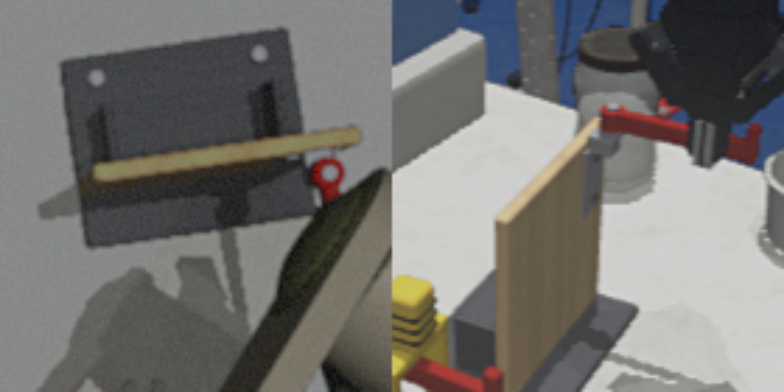

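>>> {"op": "jog_arm", "data": {
  "increments": [
    {"x":0,"y":0,"z":3,"rx":0,"ry":0,"rz":0,"hand":0},
    {"x":0,"y":0,"z":2,"rx":0,"ry":0,"rz":0,"hand":0},
    {"x":0,"y":0,"z":0,"rx":0,"ry":0,"rz":0,"hand":0}
  ]
}}

```text
time_s: 4.45
eef_pos: [504.9, -211.1, 189.2]
ee_rot: [0.521, 0.477, 0.526, -0.473]
force: [-2.0, 21.7, 7.2]
grip_width: 0.001
```

Run:
```python
from h import *
p,r,s=pose();print(p,s["force"])
im=np.hstack([capture("scene")[130:270,290:430]])[:,:,::-1]
cv2.imwrite("pics/a4.png",cv2.resize(im,None,fx=2.8,fy=2.8))
```

```text
[ 504.873 -211.115  189.23 ] [-2.006 21.702  7.207]
```

Run:
```python
from h import *
p,r,s=pose();y=r.as_matrix()[:,1];ph=np.arctan2(y[1],y[0]);print(ph)
a=p+[0,20,0]; W=[(a,ph),(a+[0,0,55],ph),(a+[0,0,111],ph)]
e=np.array([510,101.4,300]);
for k in range(1,10): W.append((a+[0,0,111]+(e-a-[0,0,111])*k/9,ph+(-1.408-ph)*k/9))
rows(W)
```

```text
0.09796402881387811
x 0 y 2 z -20 | rx -0.00 ry -0.01 rz 0.00
x -55 y 0 z 0 | rx 0.00 ry 0.00 rz 0.00
x -56 y 0 z 0 | rx 0.00 ry 0.00 rz 0.00
x 0 y 4 z -32 | rx 0.17 ry 0.00 rz 0.00
x 0 y -2 z -32 | rx 0.17 ry 0.00 rz 0.00
x 0 y -7 z -32 | rx 0.17 ry 0.00 rz 0.00
x 0 y -12 z -30 | rx 0.17 ry 0.00 rz 0.00
x 0 y -17 z -28 | rx 0.17 ry 0.00 rz 0.00
x 0 y -21 z -24 | rx 0.17 ry 0.00 rz 0.00
x 0 y -25 z -20 | rx 0.17 ry 0.00 rz 0.00
x 0 y -28 z -16 | rx 0.17 ry 0.00 rz 0.00
x 0 y -31 z -11 | rx 0.17 ry 0.00 rz 0.00
```

>>> {"op": "jog_arm", "data": {
  "increments": [
    {"x":0,"y":2,"z":-25,"rx":0,"ry":0,"rz":0,"hand":0},
    {"x":-55,"y":0,"z":0,"rx":0,"ry":0,"rz":0,"hand":0},
    {"x":-56,"y":0,"z":0,"rx":0,"ry":0,"rz":0,"hand":60},
    {"x":0,"y":4,"z":-32,"rx":0.17,"ry":0,"rz":0,"hand":60},
    {"x":0,"y":-2,"z":-32,"rx":0.17,"ry":0,"rz":0,"hand":60}
  ]
}}

```text
time_s: 5.12
eef_pos: [506.0, -125.3, 300.7]
ee_rot: [0.434, 0.559, 0.433, -0.558]
force: [0.1, 0.4, -0.2]
grip_width: 0.632
```

>>> {"op": "jog_arm", "data": {
  "increments": [
    {"x":0,"y":-7,"z":-32,"rx":0.17,"ry":0,"rz":0,"hand":60},
    {"x":0,"y":-12,"z":-30,"rx":0.17,"ry":0,"rz":0,"hand":60},
    {"x":0,"y":-17,"z":-28,"rx":0.17,"ry":0,"rz":0,"hand":60},
    {"x":0,"y":-21,"z":-24,"rx":0.17,"ry":0,"rz":0,"hand":60},
    {"x":0,"y":-25,"z":-20,"rx":0.17,"ry":0,"rz":0,"hand":60}
  ]
}}

```text
time_s: 5.75
eef_pos: [511.1, 36.8, 300.3]
ee_rot: [0.165, 0.688, 0.165, -0.687]
force: [-0.1, -0.4, 0.3]
grip_width: 0.707
```

Run:
```python
from h import *
p,r,s=pose();y=r.as_matrix()[:,1];ph=np.arctan2(y[1],y[0]);print(p,ph)
e=np.array([505,101.4,300])
rows([(p+(e-p)*k/3,ph+(-1.408-ph)*k/3) for k in (1,2,3)])
```

```text
[511.113  36.835 300.307] -1.0992612020960624
x 0 y -20 z -8 | rx 0.10 ry -0.00 rz -0.00
x 0 y -21 z -6 | rx 0.10 ry 0.00 rz 0.00
x 0 y -21 z -4 | rx 0.10 ry 0.00 rz 0.00
```

>>> {"op": "jog_arm", "data": {
  "increments": [
    {"x":0,"y":-20,"z":-6,"rx":0.12,"ry":0,"rz":0,"hand":60},
    {"x":0,"y":-16,"z":-4,"rx":0.06,"ry":0,"rz":0,"hand":60},
    {"x":0,"y":0,"z":0,"rx":0,"ry":0,"rz":0,"hand":60},
    {"x":0,"y":0,"z":0,"rx":0,"ry":0,"rz":0,"hand":60}
  ]
}}

```text
time_s: 6.25
eef_pos: [505.5, 72.2, 300.3]
ee_rot: [-0.105, -0.699, -0.105, 0.699]
force: [0.6, 0.0, -0.7]
grip_width: 0.702
```

Run:
```python
from h import *
p,r,s=pose();y=r.as_matrix()[:,1];ph=np.arctan2(y[1],y[0]);print(p,ph)
rows([((521.6,101.4,300),-1.408)])
c=get_calibration("wrist")
cv2.imwrite("pics/w1.png",capture("wrist")[:,:,::-1])
```

```text
[505.503  72.206 300.268] -1.2723044006623694
x 0 y -23 z -24 | rx 0.14 ry 0.00 rz -0.00
```

View pics/w1.png

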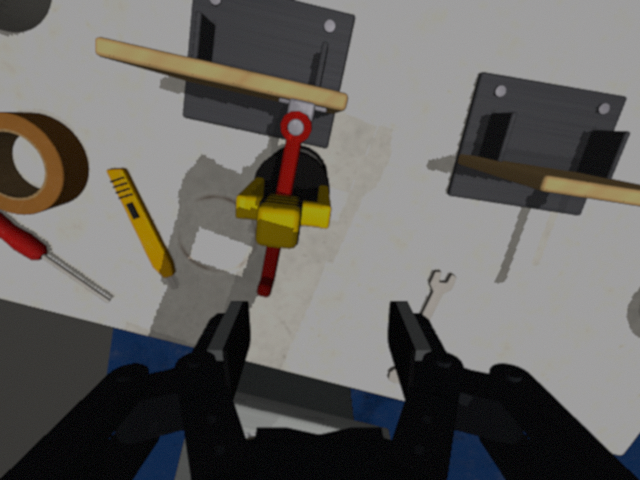

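Run:
```python
from h import *
im=cv2.imread("pics/w1.png")[150:310,210:350]
cv2.imwrite("pics/w1c.png",cv2.resize(im,None,fx=3.7,fy=3.7,interpolation=cv2.INTER_CUBIC))
```

```text
(no output)
```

View pics/w1c.png

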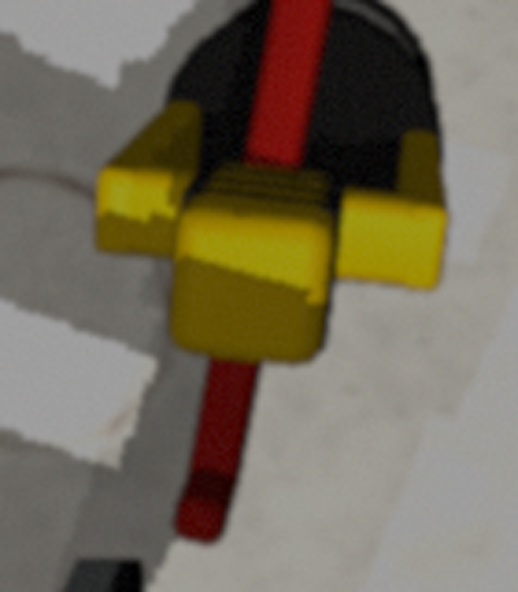

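```bash
cat >> h.py <<'E'
def wz(uv,z,p,r):
    c=get_calibration("wrist");T=c["T_tool_cam"]
    dc=np.linalg.inv(c["camera_matrix"])@np.array([uv[0],uv[1],1.])
    dw=r.apply(T[:3,:3]@dc);o=p+r.apply(T[:3,3]);return o+dw*(z-o[2])/dw[2]
E
python3 - <<'E'
from h import *
p,r,s=pose()
for c,z in [((180,208),253),((332,213),253),((325,358),253),((173,352),253),((253,283),253),((97,195),214),((445,210),214),((233,370),206),((290,150),206)]:
    print(c,wz((c[0]/3.7+210,c[1]/3.7+150),z,p,r))
E
```

```text
(180, 208) [532.014 113.959 253.   ]
(332, 213) [537.788  92.583 253.   ]
(325, 358) [515.889  87.361 253.   ]
(173, 352) [510.09  109.572 253.   ]
(253, 283) [524.125 100.84  253.   ]
(97, 195) [519.283 131.97  214.   ]
(445, 210) [534.574  72.939 214.   ]
(233, 370) [491.551 101.064 206.   ]
(290, 150) [535.179 102.002 206.   ]
```

Run:
```python
from h import *
rows([((523,101,300),-1.34),((523,101,221),-1.34)])
```

```text
x 0 y -22 z -25 | rx 0.07 ry 0.00 rz -0.00
x 79 y 0 z -0 | rx 0.00 ry 0.00 rz 0.00
```

>>> {"op": "jog_arm", "data": {
  "increments": [
    {"x":0,"y":-22,"z":-25,"rx":0.07,"ry":0,"rz":0,"hand":60},
    {"x":0,"y":0,"z":0,"rx":0,"ry":0,"rz":0,"hand":60},
    {"x":20,"y":0,"z":0,"rx":0,"ry":0,"rz":0,"hand":60},
    {"x":0,"y":0,"z":0,"rx":0,"ry":0,"rz":0,"hand":60}
  ]
}}

```text
time_s: 6.8
eef_pos: [522.2, 100.3, 279.3]
ee_rot: [-0.08, -0.702, -0.08, 0.704]
force: [0.8, -0.1, 1.0]
grip_width: 0.703
```

Run:
```python
from h import *
p,r,s=pose();print(p)
rows([((523,101,221),-1.34)])
cv2.imwrite("pics/w2.png",capture("wrist")[:,:,::-1])
cv2.imwrite("pics/s2.png",cv2.resize(capture("scene")[160:340,190:390,::-1],None,fx=3,fy=3))
```

```text
[522.214 100.313 279.262]
x 58 y -0 z -1 | rx -0.00 ry 0.00 rz 0.00
```

View pics/w2.png

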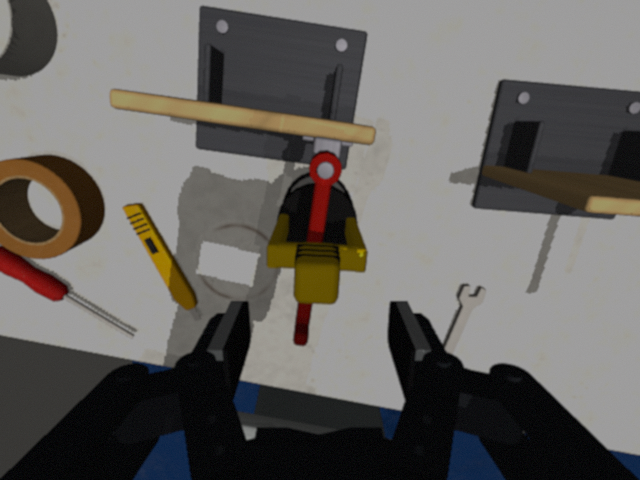

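View pics/s2.png

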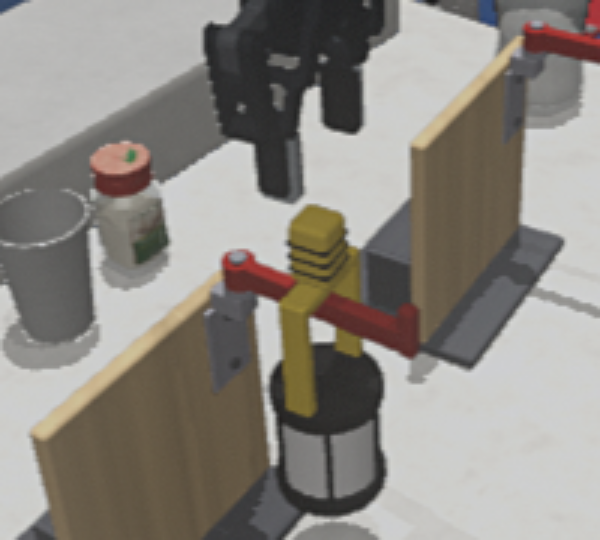

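The gripper is centred (block column about 317, jaws at 235 and 402) and the arch is square to the jaws. I'll check x once more before descending.

Run:
```python
from h import *
p,r,s=pose()
for uv in ((298,262),(340,262),(338,302),(296,302),(318,282)): print(uv,wz(uv,253,p,r))
```

```text
(298, 262) [533.26 113.65 253.  ]
(340, 262) [538.08   92.766 253.   ]
(338, 302) [515.662  88.22  253.   ]
(296, 302) [510.656 109.934 253.   ]
(318, 282) [524.633 101.184 253.   ]
```

>>> {"op": "jog_arm", "data": {
  "increments": [
    {"x":30,"y":0,"z":0,"rx":0,"ry":0,"rz":0,"hand":60},
    {"x":15,"y":0,"z":0,"rx":0,"ry":0,"rz":0,"hand":60},
    {"x":12,"y":0,"z":0,"rx":0,"ry":0,"rz":0,"hand":60},
    {"x":0,"y":0,"z":0,"rx":0,"ry":0,"rz":0,"hand":60}
  ]
}}

```text
time_s: 7.4
eef_pos: [522.8, 101.1, 223.1]
ee_rot: [-0.08, -0.702, -0.08, 0.703]
force: [-0.3, 0.0, 0.6]
grip_width: 0.703
```

>>> {"op": "jog_arm", "data": {
  "increments": [
    {"x":2,"y":0,"z":-1,"rx":0,"ry":0,"rz":0,"hand":15},
    {"x":0,"y":0,"z":0,"rx":0,"ry":0,"rz":0,"hand":15},
    {"x":0,"y":0,"z":0,"rx":0,"ry":0,"rz":0,"hand":15},
    {"x":0,"y":0,"z":0,"rx":0,"ry":0,"rz":0,"hand":15},
    {"x":0,"y":0,"z":0,"rx":0,"ry":0,"rz":0,"hand":15}
  ],
  "force": 50
}}

```text
time_s: 8.02
eef_pos: [524.1, 101.5, 221.9]
ee_rot: [0.08, 0.703, 0.08, -0.702]
force: [0.6, 1.6, 4.8]
grip_width: 0.274
```

>>> {"op": "jog_arm", "data": {
  "increments": [
    {"x":-15,"y":0,"z":0,"rx":0,"ry":0,"rz":0,"hand":15},
    {"x":-15,"y":0,"z":0,"rx":0,"ry":0,"rz":0,"hand":15},
    {"x":0,"y":0,"z":0,"rx":0,"ry":0,"rz":0,"hand":15}
  ]
}}

```text
time_s: 8.4
eef_pos: [524.2, 101.3, 252.6]
ee_rot: [0.081, 0.703, 0.08, -0.702]
force: [-0.2, -0.2, -3.2]
grip_width: 0.271
```

Run:
```python
from h import *
p,r,s=pose();print(p,s["force"],s["grip_width"]*85.4)
y=r.as_matrix()[:,1];ph=np.arctan2(y[1],y[0]);print(ph)
cv2.imwrite("pics/s3.png",cv2.resize(capture("scene")[160:340,190:390,::-1],None,fx=3,fy=3))
# off along hook then across then in
hd=np.array([-.997,-.073]);
a=p[:2]; e=a+95*hd; pin=np.array([587.5,-214.8]); o=d(1.571,psiF)
b=pin+155*o; t=pin+58*o
z=p[2]
print(e,b,t)
W=[(np.r_[e,z],ph)]+[(np.r_[e+(b-e)*k/7,z],ph+(-1.43-ph)*k/7) for k in range(1,8)]+[(np.r_[b+(t-b)*k/3,z],-1.43) for k in (1,2,3)]
rows(W)
```

```text
[524.233 101.294 252.626] [-0.231 -0.223 -3.202] 23.158846515904237
-1.3430270387453545
[429.518  94.359] [ 434.043 -236.614] [ 530.077 -222.963]
x -1 y -15 z 93 | rx 0.00 ry -0.00 rz -0.00
x 0 y 46 z 10 | rx 0.01 ry 0.00 rz 0.00
x 0 y 46 z 9 | rx 0.01 ry 0.00 rz 0.00
x -0 y 46 z 9 | rx 0.01 ry 0.00 rz 0.00
x 0 y 47 z 8 | rx 0.01 ry 0.00 rz 0.00
x -0 y 47 z 8 | rx 0.01 ry 0.00 rz 0.00
x 0 y 47 z 7 | rx 0.01 ry 0.00 rz 0.00
x -0 y 47 z 7 | rx 0.01 ry 0.00 rz 0.00
x 0 y -0 z -32 | rx 0.00 ry 0.00 rz 0.00
x 0 y -0 z -32 | rx 0.00 ry 0.00 rz 0.00
x 0 y -0 z -32 | rx 0.00 ry 0.00 rz 0.00
```

View pics/s3.png

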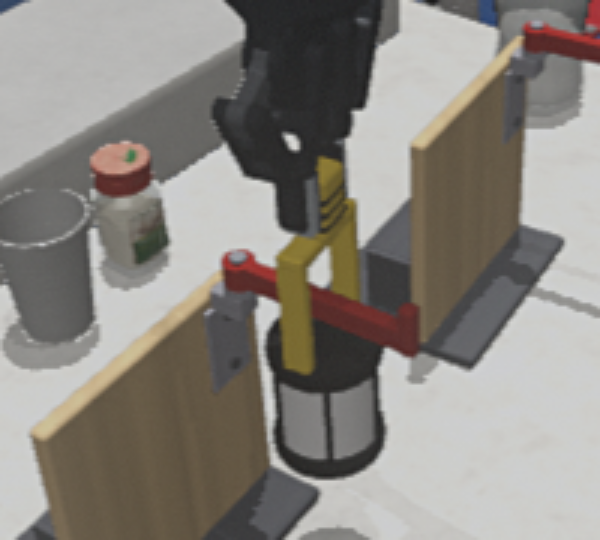

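The lamp is held and lifted about 30 mm. The arch underside is clear of the bar and the hook passes through the opening. Now I'll slide it off.

>>> {"op": "jog_arm", "data": {
  "increments": [
    {"x":0,"y":-3,"z":20,"rx":0,"ry":0,"rz":0,"hand":15},
    {"x":0,"y":-4,"z":25,"rx":0,"ry":0,"rz":0,"hand":15},
    {"x":0,"y":-4,"z":25,"rx":0,"ry":0,"rz":0,"hand":15},
    {"x":0,"y":-4,"z":23,"rx":0,"ry":0,"rz":0,"hand":15},
    {"x":0,"y":0,"z":0,"rx":0,"ry":0,"rz":0,"hand":15}
  ]
}}

```text
time_s: 9.07
eef_pos: [428.8, 95.0, 251.2]
ee_rot: [-0.08, -0.702, -0.08, 0.703]
force: [0.3, 0.1, -3.5]
grip_width: 0.27
```

Run:
```python
from h import *
p,r,s=pose();print(p,s["force"],s["grip_width"]*85.4)
cv2.imwrite("pics/s4.png",cv2.resize(capture("scene")[160:340,190:390,::-1],None,fx=3,fy=3))
```

```text
[428.778  95.011 251.153] [ 0.314  0.072 -3.509] 23.044895663779847
```

View pics/s4.png

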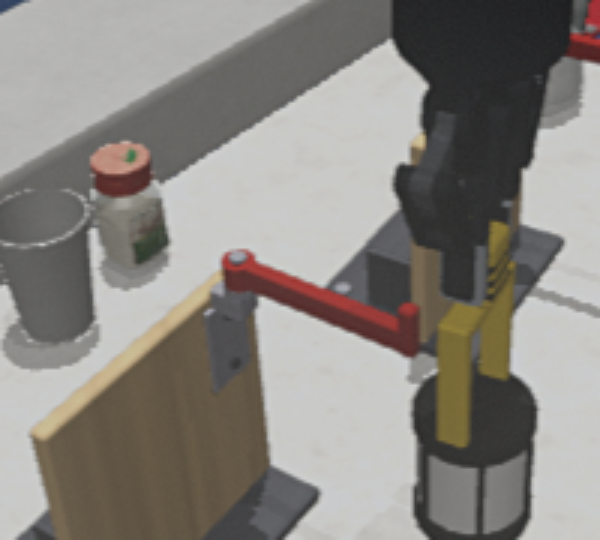

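>>> {"op": "jog_arm", "data": {
  "increments": [
    {"x":0,"y":25,"z":6,"rx":0.01,"ry":0,"rz":0,"hand":15},
    {"x":0,"y":42,"z":9,"rx":0.01,"ry":0,"rz":0,"hand":15},
    {"x":0,"y":46,"z":9,"rx":0.01,"ry":0,"rz":0,"hand":15},
    {"x":0,"y":46,"z":9,"rx":0.01,"ry":0,"rz":0,"hand":15},
    {"x":0,"y":46,"z":8,"rx":0.01,"ry":0,"rz":0,"hand":15}
  ]
}}

```text
time_s: 9.75
eef_pos: [431.9, -116.0, 251.0]
ee_rot: [-0.063, -0.704, -0.063, 0.704]
force: [0.8, -0.4, -2.7]
grip_width: 0.274
```

>>> {"op": "jog_arm", "data": {
  "increments": [
    {"x":0,"y":46,"z":8,"rx":0.01,"ry":0,"rz":0,"hand":15},
    {"x":0,"y":42,"z":7,"rx":0.02,"ry":0,"rz":0,"hand":15},
    {"x":0,"y":25,"z":3,"rx":0.01,"ry":0,"rz":0,"hand":15},
    {"x":0,"y":0,"z":0,"rx":0,"ry":0,"rz":0,"hand":15},
    {"x":0,"y":0,"z":0,"rx":0,"ry":0,"rz":0,"hand":15}
  ]
}}

```text
time_s: 10.38
eef_pos: [432.8, -228.2, 251.0]
ee_rot: [-0.049, -0.705, -0.049, 0.706]
force: [-0.1, 0.0, -2.5]
grip_width: 0.278
```

Run:
```python
from h import *
p,r,s=pose();print(p,s["force"],s["grip_width"]*85.4)
y=r.as_matrix()[:,1];print(np.arctan2(y[1],y[0]))
im=np.hstack([capture("top")[190:370,340:540],capture("scene")[130:310,280:480]])[:,:,::-1]
cv2.imwrite("pics/s5.png",cv2.resize(im,None,fx=2,fy=2))
cv2.imwrite("pics/w5.png",capture("wrist")[:,:,::-1])
pin=np.array([587.5,-214.8]);o=d(1.571,psiF)
rows([(np.r_[pin+155*o,252],-1.43),(np.r_[pin+58*o,252],-1.43)])
```

```text
[ 432.817 -228.157  250.951] [-0.089  0.019 -2.522] 23.762317134485215
-1.4326650455375465
x -1 y 9 z -0 | rx -0.00 ry -0.00 rz 0.00
x 0 y -0 z -97 | rx 0.00 ry 0.00 rz 0.00
```

View pics/s5.png

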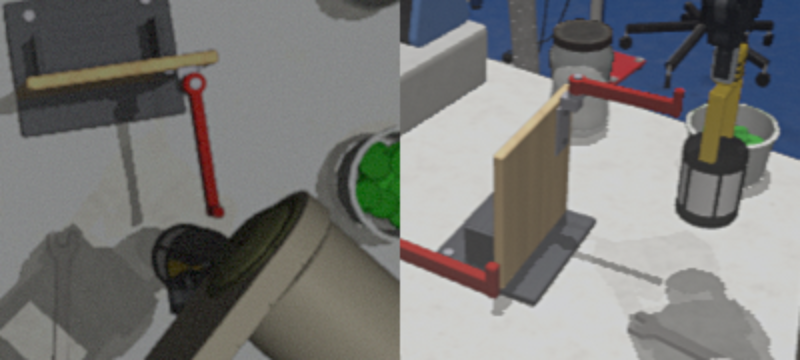

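View pics/w5.png

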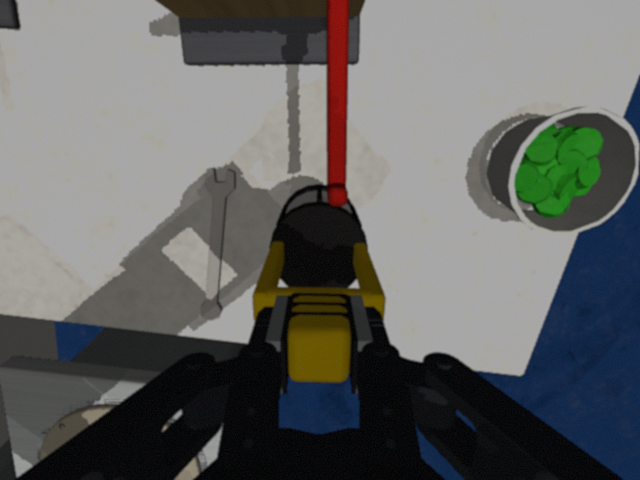

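The folded-out hook runs along image column 337 (tool centre is 319), parallel to the tool's z axis. That matches the computed 9 mm offset. I'll shift over and move in.

>>> {"op": "jog_arm", "data": {
  "increments": [
    {"x":0,"y":9,"z":-1,"rx":0,"ry":0,"rz":0,"hand":15},
    {"x":0,"y":0,"z":-20,"rx":0,"ry":0,"rz":0,"hand":15},
    {"x":0,"y":0,"z":-25,"rx":0,"ry":0,"rz":0,"hand":15},
    {"x":0,"y":0,"z":-25,"rx":0,"ry":0,"rz":0,"hand":15},
    {"x":0,"y":0,"z":-23,"rx":0,"ry":0,"rz":0,"hand":15}
  ]
}}

```text
time_s: 11.15
eef_pos: [528.0, -224.7, 251.2]
ee_rot: [0.049, 0.705, 0.049, -0.705]
force: [-0.8, 0.9, -2.8]
grip_width: 0.274
```

>>> {"op": "jog_arm", "data": {
  "increments": [
    {"x":0,"y":0,"z":0,"rx":0,"ry":0,"rz":0,"hand":15},
    {"x":0,"y":0,"z":0,"rx":0,"ry":0,"rz":0,"hand":15}
  ]
}}

```text
time_s: 11.4
eef_pos: [526.6, -224.7, 251.2]
ee_rot: [-0.049, -0.705, -0.049, 0.706]
force: [0.6, 0.0, -3.3]
grip_width: 0.269
```

Run:
```python
from h import *
p,r,s=pose();print(p,s["force"],s["grip_width"]*85.4)
im=np.hstack([capture("wrist")[200:400,220:420],capture("scene")[110:310,300:500]])[:,:,::-1]
cv2.imwrite("pics/s6.png",cv2.resize(im,None,fx=2,fy=2))
pin=np.array([587.5,-214.8]);o=d(1.571,psiF);print("dist from pin",(p[:2]-pin)@o)
```

```text
[ 526.641 -224.718  251.154] [ 0.633  0.036 -3.329] 22.95394009829756
dist from pin 61.64947224253
```

View pics/s6.png

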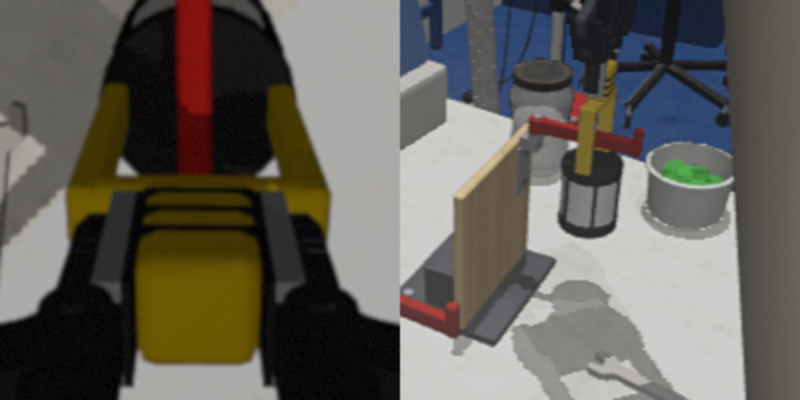

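The hook is centred in the arch (crop column 195, arch 68–328). I'll lower it now.

>>> {"op": "jog_arm", "data": {
  "increments": [
    {"x":12,"y":0,"z":0,"rx":0,"ry":0,"rz":0,"hand":15},
    {"x":11,"y":0,"z":0,"rx":0,"ry":0,"rz":0,"hand":15},
    {"x":3,"y":0,"z":0,"rx":0,"ry":0,"rz":0,"hand":15},
    {"x":2,"y":0,"z":0,"rx":0,"ry":0,"rz":0,"hand":15},
    {"x":0,"y":0,"z":0,"rx":0,"ry":0,"rz":0,"hand":15}
  ]
}}

```text
time_s: 12.12
eef_pos: [527.0, -224.6, 223.4]
ee_rot: [0.049, 0.705, 0.049, -0.705]
force: [-0.4, -0.2, -3.3]
grip_width: 0.275
```

>>> {"op": "jog_arm", "data": {
  "increments": [
    {"x":2,"y":0,"z":0,"rx":0,"ry":0,"rz":0,"hand":15},
    {"x":0,"y":0,"z":0,"rx":0,"ry":0,"rz":0,"hand":15}
  ]
}}

```text
time_s: 12.38
eef_pos: [527.2, -224.7, 222.0]
ee_rot: [0.049, 0.706, 0.048, -0.705]
force: [-1.1, 0.8, 2.4]
grip_width: 0.273
```

Contact is made: the vertical force went from -3.3 to +2.4 N. Releasing.

>>> {"op": "jog_arm", "data": {
  "increments": [
    {"x":0,"y":0,"z":0,"rx":0,"ry":0,"rz":0,"hand":30},
    {"x":0,"y":0,"z":0,"rx":0,"ry":0,"rz":0,"hand":60},
    {"x":0,"y":0,"z":0,"rx":0,"ry":0,"rz":0,"hand":60},
    {"x":0,"y":0,"z":0,"rx":0,"ry":0,"rz":0,"hand":60}
  ]
}}

```text
time_s: 12.88
eef_pos: [527.0, -224.6, 221.3]
ee_rot: [-0.049, -0.705, -0.049, 0.705]
force: [0.1, 0.3, 0.5]
grip_width: 0.704
```

>>> {"op": "jog_arm", "data": {
  "increments": [
    {"x":-15,"y":0,"z":0,"rx":0,"ry":0,"rz":0,"hand":60},
    {"x":-30,"y":0,"z":0,"rx":0,"ry":0,"rz":0,"hand":60},
    {"x":-45,"y":0,"z":0,"rx":0,"ry":0,"rz":0,"hand":60},
    {"x":0,"y":0,"z":0,"rx":0,"ry":0,"rz":0,"hand":60}
  ]
}}

```text
time_s: 13.38
eef_pos: [527.8, -225.0, 315.8]
ee_rot: [0.05, 0.708, 0.047, -0.703]
force: [-1.5, -0.1, -1.4]
grip_width: 0.701
```

Run:
```python
from h import *
p,r,s=pose();print(p,s["force"])
im=np.hstack([capture("wrist")[100:400,170:470],capture("scene")[110:310,300:500].repeat(3,0).repeat(3,1)[::2,::2]])[:,:,::-1]
cv2.imwrite("pics/s7.png",cv2.resize(im,None,fx=1.33,fy=1.33))
```

```text
[ 527.76  -225.049  315.776] [-1.451 -0.09  -1.381]
```

View pics/s7.png

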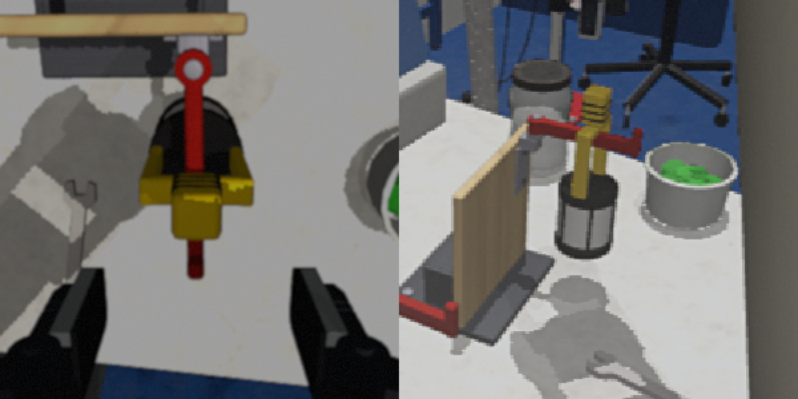

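The lamp hangs upright on the free hook, with the arch on the bar well between pin and lip. Next is folding the emptied hook.

Run:
```python
from h import *
pin=np.array([575.,109.])
def f(th,off,r=85): return pin+r*d(th,psiL)+off*d(th+np.pi/2,psiL)
p,r,s=pose();y=r.as_matrix()[:,1];ph=np.arctan2(y[1],y[0])
e=np.r_[f(1.55,34),300];print(e)
rows([(p+(e-p)*k/9,ph+(0.07-ph)*k/9) for k in range(1,10)])
print("fold");rows([(np.r_[e[:2],190],.07),(np.r_[f(1.55,18),190],.07)]+[(np.r_[f(t,16),190],-1.476+t) for t in np.linspace(1.55,.05,12)],(e,.07))
```

```text
[492.755  68.792 300.   ]
x 1 y -33 z -1 | rx -0.17 ry -0.00 rz -0.00
x 1 y -32 z -6 | rx -0.17 ry 0.00 rz 0.00
x 1 y -31 z -11 | rx -0.17 ry 0.00 rz 0.00
x 1 y -28 z -16 | rx -0.17 ry 0.00 rz 0.00
x 1 y -25 z -21 | rx -0.17 ry 0.00 rz 0.00
x 1 y -21 z -25 | rx -0.17 ry 0.00 rz 0.00
x 1 y -17 z -28 | rx -0.17 ry 0.00 rz 0.00
x 1 y -12 z -30 | rx -0.17 ry 0.00 rz 0.00
x 1 y -7 z -32 | rx -0.17 ry 0.00 rz 0.00
fold
x 110 y 0 z 0 | rx 0.00 ry 0.00 rz 0.00
x 0 y -0 z -16 | rx 0.00 ry 0.00 rz 0.00
x 0 y -0 z -2 | rx -0.00 ry 0.00 rz 0.00
x 0 y -1 z -12 | rx 0.14 ry 0.00 rz 0.00
x 0 y -1 z -12 | rx 0.14 ry 0.00 rz 0.00
x 0 y -1 z -12 | rx 0.14 ry 0.00 rz 0.00
x 0 y -1 z -12 | rx 0.14 ry 0.00 rz 0.00
x 0 y -1 z -12 | rx 0.14 ry 0.00 rz 0.00
x 0 y -1 z -12 | rx 0.14 ry 0.00 rz 0.00
x 0 y -1 z -12 | rx 0.14 ry 0.00 rz 0.00
x 0 y -1 z -12 | rx 0.14 ry 0.00 rz 0.00
x 0 y -1 z -12 | rx 0.14 ry 0.00 rz 0.00
x -0 y -1 z -12 | rx 0.14 ry 0.00 rz 0.00
x 0 y -1 z -12 | rx 0.14 ry 0.00 rz 0.00
```

>>> {"op": "jog_arm", "data": {
  "increments": [
    {"x":1,"y":-33,"z":-1,"rx":-0.17,"ry":0,"rz":0,"hand":0},
    {"x":1,"y":-32,"z":-6,"rx":-0.17,"ry":0,"rz":0,"hand":0},
    {"x":1,"y":-31,"z":-11,"rx":-0.17,"ry":0,"rz":0,"hand":0},
    {"x":1,"y":-28,"z":-16,"rx":-0.17,"ry":0,"rz":0,"hand":0},
    {"x":1,"y":-25,"z":-21,"rx":-0.17,"ry":0,"rz":0,"hand":0}
  ]
}}

```text
time_s: 14.1
eef_pos: [506.3, -61.3, 305.3]
ee_rot: [-0.336, -0.621, -0.337, 0.622]
force: [0.8, 0.3, 0.4]
grip_width: -0.002
```

>>> {"op": "jog_arm", "data": {
  "increments": [
    {"x":1,"y":-21,"z":-25,"rx":-0.17,"ry":0,"rz":0,"hand":0},
    {"x":1,"y":-17,"z":-28,"rx":-0.17,"ry":0,"rz":0,"hand":0},
    {"x":1,"y":-12,"z":-30,"rx":-0.17,"ry":0,"rz":0,"hand":0},
    {"x":0,"y":0,"z":0,"rx":0,"ry":0,"rz":0,"hand":0},
    {"x":0,"y":0,"z":0,"rx":0,"ry":0,"rz":0,"hand":0}
  ]
}}

```text
time_s: 14.72
eef_pos: [494.3, 34.0, 302.7]
ee_rot: [-0.481, -0.518, -0.481, 0.519]
force: [-0.2, -0.3, 0.1]
grip_width: 0.001
```

Run:
```python
from h import *
print(pose()[0])
rows([((492.8,68.8,300),.07)])
cv2.imwrite("pics/s8.png",capture("scene")[:,:,::-1])
```

```text
[494.296  34.048 302.735]
x 3 y -4 z -35 | rx -0.14 ry 0.00 rz 0.00
```

View pics/s8.png

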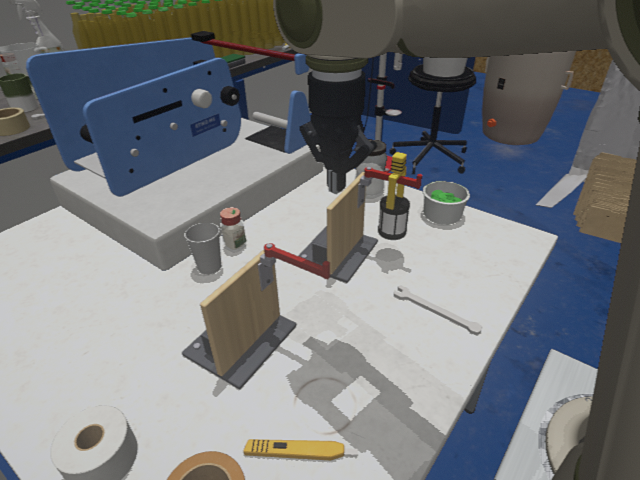

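The lamp hangs at about (393,195). The gripper is up beside the empty hook, whose tip is at (325,268). Next I'll descend beside it and fold.

>>> {"op": "jog_arm", "data": {
  "increments": [
    {"x":0,"y":-4,"z":-31,"rx":-0.14,"ry":0,"rz":0,"hand":0},
    {"x":50,"y":0,"z":0,"rx":0,"ry":0,"rz":0,"hand":0},
    {"x":50,"y":0,"z":0,"rx":0,"ry":0,"rz":0,"hand":0},
    {"x":12,"y":0,"z":0,"rx":0,"ry":0,"rz":0,"hand":0},
    {"x":0,"y":0,"z":0,"rx":0,"ry":0,"rz":0,"hand":0}
  ]
}}

```text
time_s: 15.4
eef_pos: [493.1, 65.2, 192.0]
ee_rot: [0.516, 0.483, 0.516, -0.483]
force: [0.1, -1.5, 0.0]
grip_width: 0.002
```

Run:
```python
from h import *
p,r,s=pose();print(p,s["force"])
rows([((492.8,68.8,190),.07)])
cv2.imwrite("pics/s9.png",cv2.resize(capture("scene")[160:340,190:390,::-1],None,fx=3,fy=3))
```

```text
[493.147  65.163 191.994] [ 0.109 -1.489  0.043]
x 2 y -0 z -4 | rx -0.00 ry 0.00 rz -0.00
```

View pics/s9.png

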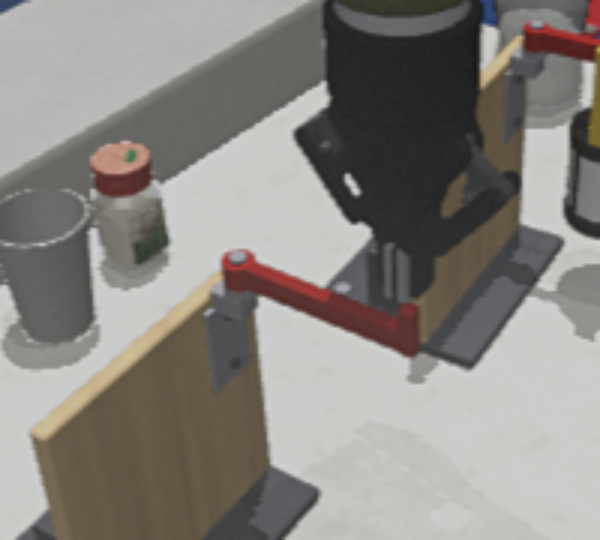

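>>> {"op": "jog_arm", "data": {
  "increments": [
    {"x":1,"y":0,"z":-18,"rx":0,"ry":0,"rz":0,"hand":0},
    {"x":0,"y":-1,"z":-12,"rx":0.14,"ry":0,"rz":0,"hand":0},
    {"x":0,"y":-1,"z":-12,"rx":0.14,"ry":0,"rz":0,"hand":0},
    {"x":0,"y":-1,"z":-12,"rx":0.14,"ry":0,"rz":0,"hand":0},
    {"x":0,"y":-1,"z":-12,"rx":0.14,"ry":0,"rz":0,"hand":0}
  ]
}}

```text
time_s: 16.08
eef_pos: [494.2, 132.5, 191.4]
ee_rot: [0.362, 0.608, 0.361, -0.607]
force: [-2.1, -2.3, 0.2]
grip_width: -0.003
```

>>> {"op": "jog_arm", "data": {
  "increments": [
    {"x":0,"y":-1,"z":-12,"rx":0.14,"ry":0,"rz":0,"hand":0},
    {"x":0,"y":-1,"z":-12,"rx":0.14,"ry":0,"rz":0,"hand":0},
    {"x":0,"y":-1,"z":-12,"rx":0.14,"ry":0,"rz":0,"hand":0},
    {"x":0,"y":0,"z":0,"rx":0,"ry":0,"rz":0,"hand":0}
  ]
}}

```text
time_s: 16.58
eef_pos: [513.3, 163.0, 191.1]
ee_rot: [0.229, 0.67, 0.229, -0.668]
force: [-0.3, -0.4, -0.4]
grip_width: 0.002
```

Run:
```python
from h import *
p,r,s=pose();print(p,s["force"])
y=r.as_matrix()[:,1];ph=np.arctan2(y[1],y[0]);print("th",ph+1.476)
pin=np.array([575.,109.]);v=p[:2]-pin;th=ph+1.476
print("radius,off",v@d(th,psiL),v@d(th+np.pi/2,psiL))
def f(th,off,r=85): return pin+r*d(th,psiL)+off*d(th+np.pi/2,psiL)
rows([(np.r_[f(t,16),190],-1.476+t) for t in np.linspace(th-.14,.03,4)])
cv2.imwrite("pics/s10.png",cv2.resize(capture("scene")[160:340,190:390,::-1],None,fx=3,fy=3))
```

```text
[513.312 162.996 191.13 ] [-0.275 -0.399 -0.356]
th 0.5655383295223188
radius,off 80.4863781283444 15.583560316968248
x 1 y -6 z -12 | rx 0.14 ry -0.00 rz -0.00
x -0 y -1 z -11 | rx 0.13 ry 0.00 rz 0.00
x -0 y -1 z -11 | rx 0.13 ry 0.00 rz 0.00
x 0 y -1 z -11 | rx 0.13 ry 0.00 rz 0.00
```

View pics/s10.png

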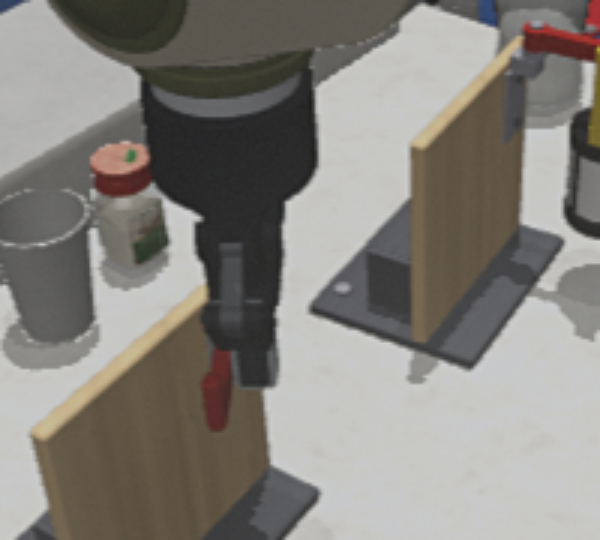

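The hook is folding, with the lip at (217,400) near the board. I'll push the rest of the way.

>>> {"op": "jog_arm", "data": {
  "increments": [
    {"x":0,"y":-4,"z":-11,"rx":0.14,"ry":0,"rz":0,"hand":0},
    {"x":0,"y":-1,"z":-11,"rx":0.13,"ry":0,"rz":0,"hand":0},
    {"x":0,"y":-1,"z":-11,"rx":0.13,"ry":0,"rz":0,"hand":0},
    {"x":0,"y":-1,"z":-8,"rx":0.1,"ry":0,"rz":0,"hand":0},
    {"x":0,"y":0,"z":0,"rx":0,"ry":0,"rz":0,"hand":0}
  ]
}}

```text
time_s: 17.25
eef_pos: [545.7, 186.1, 190.6]
ee_rot: [0.057, 0.705, 0.057, -0.705]
force: [0.1, -0.2, 0.1]
grip_width: 0.0
```

Run:
```python
from h import *
p,r,s=pose();print(p,s["force"])
y=r.as_matrix()[:,1];ph=np.arctan2(y[1],y[0]);th=ph+1.476
pin=np.array([575.,109.]);v=p[:2]-pin;print(th,v@d(th,psiL),v@d(th+np.pi/2,psiL))
# bar angle from finger position with 16mm offset
print("bar th",np.arctan2(v[1],v[0])-np.pi/2-psiL-np.arctan2(16,v@d(th,psiL)))
cv2.imwrite("pics/s11.png",cv2.resize(capture("scene")[160:340,190:390,::-1],None,fx=3,fy=3))
```

```text
[545.734 186.14  190.598] [ 0.077 -0.19   0.075]
0.06612502413211985 80.83601641954218 16.511166734883677
bar th 0.07220273562591692
```

View pics/s11.png

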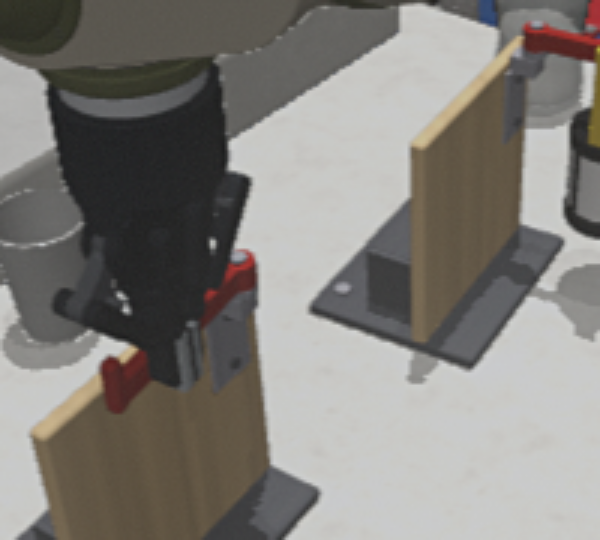

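>>> {"op": "jog_arm", "data": {
  "increments": [
    {"x":0,"y":0,"z":-4,"rx":0,"ry":0,"rz":0,"hand":0},
    {"x":0,"y":0,"z":0,"rx":0,"ry":0,"rz":0,"hand":0},
    {"x":0,"y":0,"z":30,"rx":0,"ry":0,"rz":0,"hand":0},
    {"x":-60,"y":0,"z":10,"rx":0,"ry":0,"rz":0,"hand":0},
    {"x":-50,"y":0,"z":30,"rx":0,"ry":0,"rz":0,"hand":0}
  ]
}}

```text
time_s: 17.92
eef_pos: [480.3, 175.3, 301.9]
ee_rot: [0.056, 0.705, 0.056, -0.705]
force: [1.0, 0.6, 0.2]
grip_width: -0.007
```

>>> {"op": "jog_arm", "data": {
  "increments": [
    {"x":0,"y":-20,"z":50,"rx":0,"ry":0,"rz":0,"hand":0},
    {"x":0,"y":-20,"z":50,"rx":0,"ry":0,"rz":0,"hand":0},
    {"x":0,"y":-30,"z":30,"rx":0,"ry":0,"rz":0,"hand":0},
    {"x":0,"y":0,"z":0,"rx":0,"ry":0,"rz":0,"hand":0},
    {"x":0,"y":0,"z":0,"rx":0,"ry":0,"rz":0,"hand":0}
  ]
}}

```text
time_s: 18.55
eef_pos: [341.6, 224.1, 300.4]
ee_rot: [0.056, 0.705, 0.056, -0.705]
force: [-0.7, 0.2, -0.5]
grip_width: 0.003
```

Run:
```python
from h import *
p,r,s=pose();print(p,s["force"])
t=capture("top")[:,:,::-1];sc=capture("scene")[:,:,::-1]
cv2.imwrite("pics/t12.png",np.vstack([cv2.resize(t[170:310,150:470],None,fx=2,fy=2),cv2.resize(sc[130:310,190:510],None,fx=2,fy=2)[:310]]))
hsv=cv2.cvtColor(t.copy(),cv2.COLOR_BGR2HSV);H,S,V=cv2.split(hsv)
red=((H<6)|(H>174))&(S>150)&(V>50)
for st,c,mm in comps(red):
    (cx,cy),wh,a=cv2.minAreaRect(np.argwhere(mm)[:,::-1].astype(np.float32))
    l=cv2.fitLine(np.argwhere(mm)[:,::-1].astype(np.float32),cv2.DIST_HUBER,0,.01,.01).ravel()
    A=onz("top",l[2:]-20*l[:2],206);B=onz("top",l[2:]+20*l[:2],206);h=np.arctan2(*(B-A)[1::-1])
    print(c,wh,"heading",h,"theta full",(h-np.pi/2-psiL)%np.pi,"free",(h-np.pi/2-psiF)%np.pi)
```

```text
[341.641 224.128 300.424] [-0.747  0.164 -0.519]
[438.376 244.234] (34.590126037597656, 11.120992660522461) heading -2.9255335888310854 theta full 1.691855391553605 free 1.6458553915536047
[220.693 242.738] (10.158909797668457, 67.47160339355469) heading -1.458908819187418 theta full 0.01688750760747837 free 3.1124801611972717
[445.565 286.343] (21.131752014160156, 6.020092010498047) heading -2.91050930354273 theta full 1.70687967684196 free 1.6608796768419598
[ 99.439 359.241] (47.49932861328125, 11.53162956237793) heading -2.00361371224518 theta full 2.6137752681395097 free 2.56777526813951
```

View pics/t12.png

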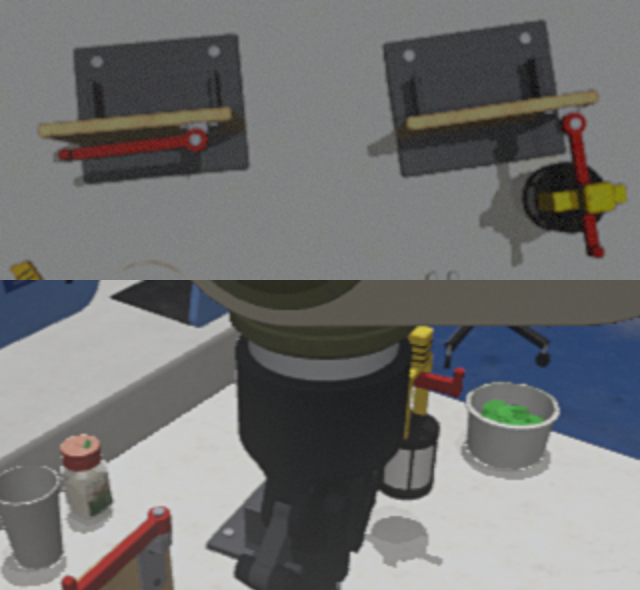

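The top view shows the emptied hook flat along its board (about 0.02 rad). The free hook is square out, with the lamp upright on the bar between pin and lip. The arm is clear, so I'll hand in.

```bash
python3 -c "
from rig import *
print(finish_job())"
```

```text
the job is handed in; nothing more can be done
None
```

The job is done and handed in at about 19 s of the 64 s allowed; no verdict was reported. I swung the folded hook out to its stop, moved the lamp over to it, and pushed the emptied hook flat against its board. The lamp was lifted about 30 mm to clear the hook lips and was not dropped.

**Final checks, with the arm clear and reading about 0 N:**
- **Lamp:** It hangs upright on the free hook. It was set down with the gripper about 62 mm from the pin, which is between pin and lip.
- **Emptied hook:** It measures about 0.02 rad in the top view. The finger position during the push gave 0.07 rad before a final 4 mm nudge. Both are under the 0.2 rad limit.
- **Free hook:** It was pushed until it met its stop, at about 22 N on the fingers. The top view gives 1.65–1.66 rad, about 0.08 above the 1.571 stop, which I take as camera noise on the short visible pieces of bar.

**One disagreement along the way:** The lamp's starting yaw read 0.16 rad in the top view and 0.25 rad in the wrist view. I set the gripper for 0.23 rad, and the grasp was square to the arch.

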